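# Free the seized locking pin

## Robot

A 6-joint arm with a two-finger parallel gripper is mounted at the origin on a cart in front of the work surface, level with it; the furniture and walls round the work are solid. World frame = base frame: x ahead of the robot, y to its left, z up, the work surface at z = 0. Lengths are in mm, angles in rad, forces in N, time in s.
With the tool pointing down it reaches from about 350 to 975 mm from the base axis. Payload 7.1 kg.
Tool frame: the origin (TCP) lies midway between the tips of the shut fingers; the grasp point (between the pads) lies pinch_z behind it (pinch_z is the distance from the TCP to the grasp point, in mm); z points along the fingers, y is the line along which they close (so a half turn about z gives the same grasp; the last joint's range is limited). The gripper opens to 88 mm and grips with 3 to 60 N. Pads are 20 mm wide; open, the fingers measure 115 mm over their backs; the gripper's body (75 mm by 178 mm) begins 61 mm behind the grasp point.
Start: joints at [-1.263, 0.423, 1.63, -0, 1.089, -0.019], TCP at [200.651, -591.899, 222.675] pointing down, gripper open.
Joint ranges: [-3, 3], [-0.9, 2.11], [0.09, 2.58], [-1.31, 4.45], [0.11, 2.69], [-2.54, 2.54]. Speed limits (rad/s): [2.39, 2.39, 3.01, 3.14, 3.14, 3.14].

## Interface

Orientations are given as a rotation vector (axis times angle).
In Python, from workcell import get_obs, get_image, close_job, pinch_z gives the robot as it stands.
- The arm moves only by the tool jog_arm, never from a script. Its argument "commands" is a list of rows, each a list of 3 entries, a list of its own where there are three numbers: the gripper command: -1 is shut, 1 is fully open, values between are in proportion, then the shift along the tool's x, y, z as a fraction of full scale, then the turn, a rotation vector about the tool's x, y, z as a fraction of full scale. In form: [[gripper, [tx, ty, tz], [rx, ry, rz]], ...]. A call has 1 to 10 rows; each row shifts and turns the commanded pose from where the row before left it, along the tool's axes as they then stand; what a row does not reach is not made up. Full scale, the value 1, is 0.1 m for a shift and 45 degrees for a turn. A row lasts 1/10 s, in which the tool goes at most 50 mm and 8.59 degrees, less where a joint would pass 70% of its speed; a pose out of reach is approached as far as the arm can. A call with a number of a shift or a turn outside -1 to 1 is refused whole. A call with a gripper value outside its range is refused whole. The fingers move at their own pace and stop on an object; the grip force is fixed at half the most. Time passes only in rows, so rows that do not move let the fingers close. It gives the time, the measured TCP pose, the force, the opening and the grip force at its end, in the units of the state.
- get_obs(): the state, without advancing time (a new reading comes with each control period).
- get_image(name): name is "scene" or "side" or "wrist"; returns a dict with "image" (400x640x3 uint8, blue, green, red), "z_map" (400x640 float32, mm along the optical axis (not along the pixel's ray), 0 where there is no reading), "intrinsics" (3x3 intrinsics, pixels), "k1" (the pictures are not rectified: a ray, as slopes to the right and down, at radius r is drawn at 1 + k1 r^2 times it, then the intrinsics apply), "eye" and "orientation" of the camera in the world; the wrist camera has in their place "mount" (4x4, takes a point from camera to tool coordinates, whose origin is the TCP and whose axes are the flange's). Camera axes: x right, y down, z forward; pixel columns grow to the right and rows downward; lengths in mm; the calibration is good to about 2 mm. A picture is of the moment at which its call begins: read the wrist's pose just before it.
- close_job(): hands the job in; it is judged then, once.
The state is a dict: "t": time; "qpos": joint angles; "qvel": joint speeds; "joint_torque": joint torques, N m; "ee_pos": TCP position; "orientation": TCP orientation; "ft_force": force on the tool from outside, world axes, zero at the start; "moment": the same for the moment, N m; "width": finger opening in mm; "grasp_force": force on a finger pad.
Only numpy, scipy, OpenCV 4.12 (cv2) and the standard library are available. Lean on these libraries where they do the work, as an engineer would, in place of code of your own. Each camera call takes 0.05 s, during which the arm holds its last target. There are 200 camera calls.

## Task

The T-handled locking pin has seized in the boss of the steel fixture. Grip its crossbar and work it free: twist it about 35 degrees anticlockwise (seen from above), then as far clockwise past its first position, back and forth, while drawing it up a little with each stroke; the fixture is not bolted down and must stay on the bench where it is, so do not yank. Once the pin is out of its bore, put it in the empty metal tray.

Things in the scene. Friction and masses are not known exactly. Their poses are not given: they have to be found in the camera images.
- pin_bar (a point): centre of the crossbar (48 mm along its x, 12 mm wide in y, 14 mm high) of the loose T-handled steel pin, 0.12 kg, 72 mm tall, z up along it; grip it here. Under the bar a 9 mm thick neck (22 mm in sight), then a 14 mm shank, then a 16 mm thick foot whose end lies 65 mm below this point. At the start it is fully home, this point 77 mm above the bench, the bar along the fixture's x within 4 degrees.
- pin_bar_end (a point): the bar's +x end, 22 mm from its centre; shows the pin's turn in the fixture. The foot is stuck in the lowest 9 mm of the bore: a straight pull takes 32 to 45 N and lifts the fixture; while turning (about 0.3 N m) far less pull suffices, e.g. rise 2 mm per 70 degree stroke. Loose after rising 10 mm; out of the bore at 36 mm.
- fixture: loose fixture, 2.4 kg, origin under its centre, on the bore's axis, z up. Dark steel plate 180 (x) x 120 mm (y) on grippy rubber feet, top 12 mm above the bench; central aluminium boss 60 x 60 mm, top 46 mm above the bench, with the upright bore, 34 mm deep, that holds the pin. On the plate stay two round-headed dowels (35 mm high, +x end), two low screw heads and a stop rail.
- tray_in (a point): centre of the inner floor, 3 mm above the bench, of the empty open aluminium tray, fixed, 170 mm (its x) by 150 mm (its y) outside, walls 3 mm thick and 24 mm high
Mind the look-alikes: they are no part of the job. What is meant by the part that bears pin_bar is not yellow, and is the smaller of those in its own colour.

How it is judged:
By the outcome, as a careful person would: the job done as asked, in the order asked, and still so for the second after the job is handed in, with the robot touching nothing.
It also fails if it takes over 51 s, if anything falls off the work surface, if the arm or the gripper's body presses on something with over 40 N, if the wrist force passes 120 N, or if a joint passes its speed limit or range.

## Working session

There is one attempt and no reset: what is moved stays moved. The work goes in short steps, Python scripts to look and compute and a tool call to move; the robot and the scene stay as the last step left them, time stands still between calls to the robot, and variables do not carry over. Pictures are saved under pics/ and viewed, at most 10 in all, crops included, and the job is handed in when it is done.

Besides the shell and the picture viewer there is one more tool, called as name([rows], argument=value, ...), one row to a line, values as JSON. jog_arm: Moves the arm, as the interface text tells. Its arguments: {"type":"object","properties":{"commands":{"type":"array","items":{"type":"array"}}},"required":["commands"]}

```bash
mkdir -p pics; ls
cat > h.py <<'E'
import numpy as np, cv2
from scipy.spatial.transform import Rotation as R
from workcell import get_obs, get_image, close_job, pinch_z
def snap(name):
    o=get_obs(); d=get_image(name)
    if name=='wrist':
        T=np.eye(4);T[:3,:3]=R.from_rotvec(o['orientation']).as_matrix();T[:3,3]=o['ee_pos'];M=T@np.array(d['mount'])
        d['E'],d['R']=M[:3,3],M[:3,:3]
    else:
        d['E']=np.array(d['eye'],float);q=np.array(d['orientation'],float)
        d['R']=q if q.shape==(3,3) else R.from_rotvec(q).as_matrix()
    return d
def ray(d,uv):
    K=np.array(d['intrinsics']);p=(np.atleast_2d(uv)-K[:2,2])/[K[0,0],K[1,1]]
    s=p.copy()
    for _ in range(20): s=p/(1+d['k1']*(s**2).sum(1,keepdims=True))
    return np.c_[s,np.ones(len(s))]
def onz(d,uv,z):
    r=ray(d,uv)@d['R'].T
    return d['E']+r*((z-d['E'][2])/r[:,2])[:,None]
def depth(d,uv):
    uv=np.atleast_2d(uv).astype(int);z=d['z_map'][uv[:,1],uv[:,0]]
    return d['E']+(ray(d,uv)*z[:,None])@d['R'].T
def px(d,P):
    c=(np.atleast_2d(P)-d['E'])@d['R'];s=c[:,:2]/c[:,2:];s=s*(1+d['k1']*(s**2).sum(1,keepdims=True))
    K=np.array(d['intrinsics']);return s*[K[0,0],K[1,1]]+K[:2,2]
E
python3 - <<'E'
from h import *
for n in('scene','side'):
    d=snap(n);cv2.imwrite(f'pics/{n}1.png',d['image']);np.save(f'{n}1.npy',d,allow_pickle=True);print(n,d['E'],d['R'].round(2).tolist(),d['k1'])
print(pinch_z,get_obs())
E
```

```text
pics
scene [  8.3084997  964.67465277 635.72476304] [[-0.9, -0.18, 0.39], [-0.43, 0.42, -0.8], [-0.02, -0.89, -0.46]] 0.008535265759409862
side [237.92978586 711.80401172 473.86284995] [[-0.94, -0.16, 0.3], [-0.34, 0.44, -0.83], [0.0, -0.88, -0.47]] 0.015043138903067512
18.700000000000003 {'t': 0.1, 'qpos': array([-1.26299701e+00,  4.23773827e-01,  1.63062778e+00, -1.33738127e-05,
        1.08859480e+00, -1.89930138e-02]), 'qvel': array([ 0.00136464, -0.00254583,  0.00029585,  0.0007722 , -0.00342227,
        0.00028823]), 'joint_torque': array([-4.18816417e-04, -5.45616746e+01, -2.74324751e+01,  6.45583891e-02,
        1.87479600e-02, -2.61032847e-05]), 'ee_pos': array([ 200.49836876, -591.42422258,  221.96797529]), 'orientation': array([-3.09837771e+00, -5.10827021e-01,  3.35569437e-04]), 'ft_force': array([-0.74464357, -0.16698098, -0.2458396 ]), 'moment': array([0.0751538 , 0.00229376, 0.04306319]), 'grasp_force': 0.0, 'width': 87.56521230872569}
```

View pics/scene1.png

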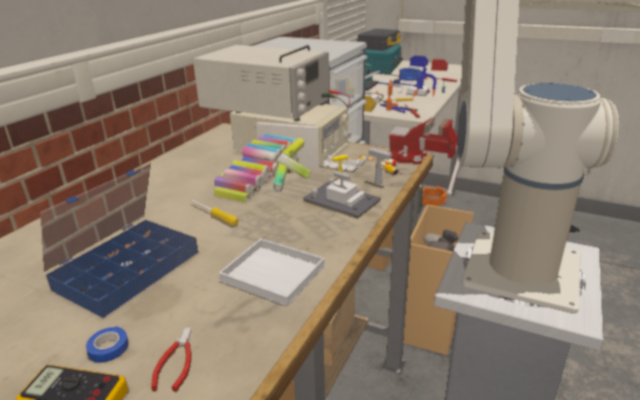

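View pics/side1.png

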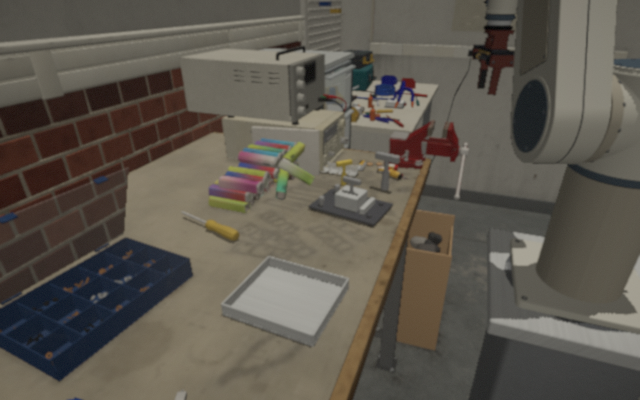

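The side view shows the fixture at about (350,203), the tray at (287,298), and T-shaped things near (345,165), (387,165) and (350,180). I'll crop in close and measure roughly.

Run:
```python
from h import *
d=np.load('side1.npy',allow_pickle=True).item()
c=d['image'][140:230,300:420];cv2.imwrite('pics/c1.png',cv2.resize(c,None,fx=6,fy=6,interpolation=cv2.INTER_CUBIC))
print(depth(d,[(350,195),(350,181),(310,207),(355,190),(391,208),(345,165),(387,165),(287,298)]).round())
print('tray rim corners',onz(d,[(268,259),(349,281),(312,338),(224,305)],24).round())
print('fix',onz(d,[(310,207),(375,222),(392,205)],12).round(), onz(d,(350,181),77).round())
```

```text
[[ 475. -114.   47.]
 [ 481. -132.   75.]
 [ 572.  -94.    6.]
 [ 472. -149.   45.]
 [ 382. -171.   -0.]
 [ 535. -263.   60.]
 [ 421. -277.   71.]
 [ 485.  229.    3.]]
tray rim corners [[556. 162.  24.]
 [389. 172.  24.]
 [402. 318.  24.]
 [564. 302.  24.]]
fix [[ 568.  -83.   12.]
 [ 399.  -68.   12.]
 [ 379. -165.   12.]] [[ 480. -129.   77.]]
```

View pics/c1.png

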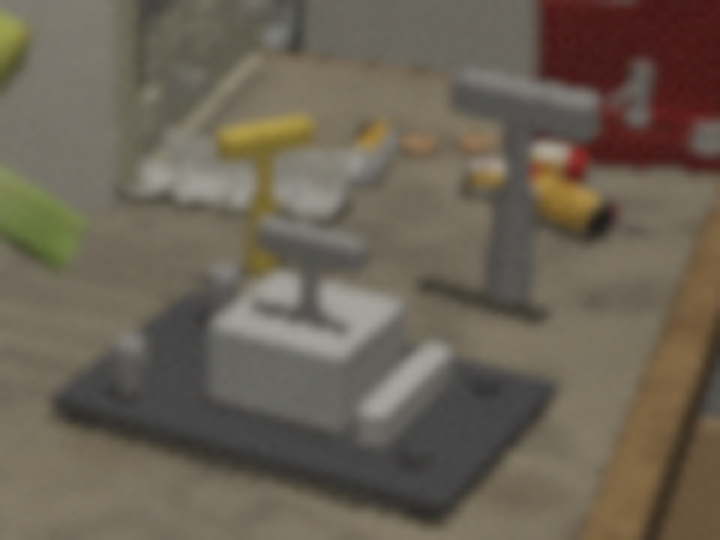

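Candidates in the side image: yellow T (345,165), excluded by colour; large grey T (387,165), the bigger of the greys; and the small grey T standing in the boss (352,181). I choose the small one in the boss, which the crop confirms. The dowels are on the left, so fixture +x is roughly world +x.

```bash
cat >> h.py <<'E'
def head(o):
    x=R.from_rotvec(o['orientation']).as_matrix()[:,0];return np.degrees(np.arctan2(x[1],x[0]))
def plan(tgt,hd,g,nmin=1,o=None,vmax=48.):
    o=o or get_obs();p=np.array(o['ee_pos']);h=head(o);dp=np.array(tgt)-p;dh=(hd-h+180)%360-180
    n=max(nmin,int(np.ceil(np.linalg.norm(dp)/vmax)),int(np.ceil(abs(dh)/8.2)))
    M=R.from_rotvec(o['orientation'])
    rows=[]
    for i in range(n):
        t=M.inv().apply(dp/n)/100; rows.append([g,[round(float(a),3) for a in t],[0,0,round(-dh/n/45,4)]])
        M=M*R.from_rotvec([0,0,-np.radians(dh/n)])
    print(n,rows)
E
python3 - <<'E'
from h import *
d=np.load('side1.npy',allow_pickle=True).item()
v,u=np.mgrid[110:230:2,300:480:2];P=depth(d,np.c_[u.ravel(),v.ravel()])
m=(P[:,0]<560)&(P[:,0]>100)&(P[:,1]<-160)&(P[:,1]>-640)&(P[:,2]>60)&(P[:,2]<400);Q=P[m]
for y in range(-640,-160,60):
    s=Q[(Q[:,1]>=y)&(Q[:,1]<y+60)]
    if len(s):print(y,len(s),s.min(0).round(),s.max(0).round())
print(np.array(get_image('wrist')['mount']).round(2).tolist())
plan([480,-125,240],-8,1)
E
```

```text
-580 28 [ 280. -541.   76.] [ 446. -520.  134.]
-520 245 [ 221. -519.   60.] [ 453. -460.  135.]
-460 102 [ 276. -460.   60.] [ 451. -452.  135.]
-340 13 [ 411. -287.   69.] [ 522. -280.  104.]
-280 70 [ 391. -280.   60.] [ 557. -247.  103.]
[[-0.0, -0.96, -0.28, 76.76], [1.0, -0.0, 0.0, -0.12], [-0.0, -0.28, 0.96, -161.73], [0.0, 0.0, 0.0, 1.0]]
12 [[1, [0.345, -0.293, -0.015], [0, 0, np.float64(0.0495)]], [1, [0.334, -0.307, -0.015], [0, 0, np.float64(0.0495)]], [1, [0.322, -0.319, -0.015], [0, 0, np.float64(0.0495)]], [1, [0.309, -0.332, -0.015], [0, 0, np.float64(0.0495)]], [1, [0.296, -0.343, -0.015], [0, 0, np.float64(0.0495)]], [1, [0.282, -0.355, -0.015], [0, 0, np.float64(0.0495)]], [1, [0.268, -0.365, -0.015], [0, 0, np.float64(0.0495)]], [1, [0.254, -0.375, -0.015], [0, 0, np.float64(0.0495)]], [1, [0.239, -0.385, -0.015], [0, 0, np.float64(0.0495)]], [1, [0.224, -0.394, -0.015], [0, 0, np.float64(0.0495)]], [1, [0.208, -0.402, -0.015], [0, 0, np.float64(0.0495)]], [1, [0.193, -0.41, -0.015], [0, 0, np.float64(0.0495)]]]
```

jog_arm([
  [1, [0.345, -0.293, -0.015], [0, 0, 0.05]],
  [1, [0.334, -0.307, -0.015], [0, 0, 0.05]],
  [1, [0.322, -0.319, -0.015], [0, 0, 0.05]],
  [1, [0.309, -0.332, -0.015], [0, 0, 0.05]],
  [1, [0.296, -0.343, -0.015], [0, 0, 0.05]],
  [1, [0.282, -0.355, -0.015], [0, 0, 0.05]],
  [1, [0.268, -0.365, -0.015], [0, 0, 0.05]],
  [1, [0.254, -0.375, -0.015], [0, 0, 0.05]],
  [1, [0.239, -0.385, -0.015], [0, 0, 0.05]],
  [1, [0.224, -0.394, -0.015], [0, 0, 0.05]],
])

```text
t: 1.15
ee_pos: [434.9, -201.9, 237.8]
orientation: [3.14, -0.106, 0.0]
ft_force: [0.7, 0.4, 0.5]
width: 88.0
grasp_force: 0.0
```

jog_arm([
  [1, [0.208, -0.402, -0.015], [0, 0, 0.05]],
  [1, [0.193, -0.41, -0.015], [0, 0, 0.05]],
  [1, [0, 0, 0], [0, 0, 0]],
  [1, [0, 0, 0], [0, 0, 0]],
  [1, [0, 0, 0], [0, 0, 0]],
])

```text
t: 1.65
ee_pos: [480.6, -126.7, 240.4]
orientation: [3.133, -0.227, -0.001]
ft_force: [-0.1, 0.1, -0.7]
width: 87.9
grasp_force: 0.0
```

Run:
```python
from h import *
o=get_obs();print(o['t'],o['ee_pos'],head(o),o['qpos'])
d=snap('wrist');cv2.imwrite('pics/w1.png',d['image']);np.save('w1.npy',d,allow_pickle=True)
```

```text
1.65 [ 480.56869827 -126.66662324  240.39249489] -8.278385985471973 [-2.81475573e-01  2.12187510e-01  1.89081039e+00 -3.47014565e-04
  1.03941960e+00  1.43398173e+00]
```

View pics/w1.png

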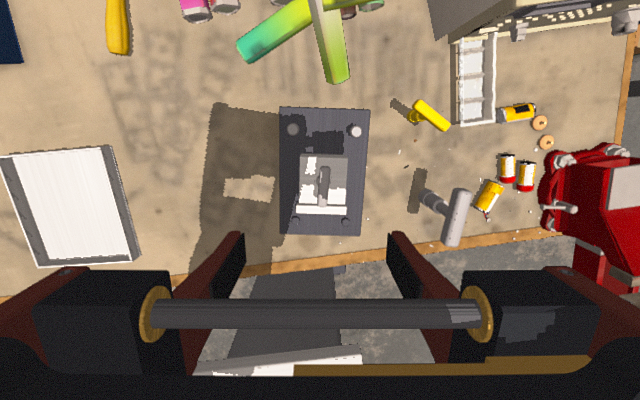

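The wrist view shows the bar at about (324,185), running up and down the picture. The plate runs (280..370, 107..235), with the dowels at (292,128) and (355,130) at the top, which is the +x end. The tray is at (70,205).

```bash
cat >> h.py <<'E'
def bar(d,u0,u1,v0,v1,zl,zh):
    v,u=np.mgrid[v0:v1,u0:u1];uv=np.c_[u.ravel(),v.ravel()];P=depth(d,uv);m=(P[:,2]>zl)&(P[:,2]<zh)
    (c,s,a)=cv2.minAreaRect(P[m][:,:2].astype(np.float32));r=cv2.minAreaRect(uv[m].astype(np.float32))
    b=onz(d,cv2.boxPoints(r),P[m][:,2].mean())
    e=[b[(i+1)%4]-b[i] for i in range(2)];e=max(e,key=np.linalg.norm)
    ang=(np.degrees(np.arctan2(e[1],e[0]))+90)%180-90
    print('bar',m.sum(),'depthrect',c,s,a,'zmean',P[m][:,2].mean(),'| px ctr',b.mean(0),'ang',ang,'len',np.linalg.norm(e))
E
python3 - <<'E'
from h import *
d=np.load('w1.npy',allow_pickle=True).item()
bar(d,305,345,155,215,65,100)
# plate edge by dark mask
im=d['image'].astype(int);v,u=np.mgrid[95:245,265:385];uv=np.c_[u.ravel(),v.ravel()];P=depth(d,uv)
m=(P[:,2]>7)&(P[:,2]<60);c=cv2.minAreaRect(P[m][:,:2].astype(np.float32));print('plate',c)
m=(P[:,2]>38)&(P[:,2]<56);print('boss',cv2.minAreaRect(P[m][:,:2].astype(np.float32)),P[m][:,2].mean())
b=onz(d,[(280,107),(370,109),(361,236),(280,232)],12);print(b.round(1),b.mean(0))
b=onz(d,[(24,155),(104,145)],24);print('tray',b.round())
E
```

```text
bar 427 depthrect (478.7352294921875, -135.53955078125) (11.980348587036133, 47.63449478149414) 76.80799865722656 zmean 82.82758837460452 | px ctr [ 479.53441718 -135.44085759   82.82758837] ang -13.726530293942943 len 48.775053969394634
plate ((478.72821044921875, -135.5906982421875), (120.10847473144531, 180.02175903320312), 79.75439453125)
boss ((478.3319396972656, -135.41851806640625), (59.98320007324219, 60.686954498291016), 79.73197174072266) 45.62997453582797
[[ 576.2  -94.1   12. ]
 [ 556.9 -209.8   12. ]
 [ 380.3 -180.3   12. ]
 [ 403.9  -62.9   12. ]] [ 479.35237671 -136.7741769    12.        ]
tray [[567. 256.  24.]
 [563. 143.  24.]]
```

Run:
```python
from h import *
plan([478.7,-135.5,130],-13.4,1)
```

```text
3 [[1, [-0.002, 0.029, 0.368], [0, 0, np.float64(0.0375)]], [1, [-0.001, 0.029, 0.368], [0, 0, np.float64(0.0375)]], [1, [0.0, 0.029, 0.368], [0, 0, np.float64(0.0375)]]]
```

jog_arm([
  [1, [-0.002, 0.029, 0.368], [0, 0, 0.0375]],
  [1, [-0.001, 0.029, 0.368], [0, 0, 0.0375]],
  [1, [0, 0.029, 0.368], [0, 0, 0.0375]],
  [1, [0, 0, 0], [0, 0, 0]],
  [1, [0, 0, 0], [0, 0, 0]],
])

```text
t: 2.2
ee_pos: [478.9, -135.5, 130.4]
orientation: [-3.12, 0.366, 0.002]
ft_force: [-0.5, 1.0, 1.3]
width: 87.5
grasp_force: 0.0
```

Run:
```python
from h import *
o=get_obs();print(o['t'],o['ee_pos'],head(o),o['qpos'])
d=snap('wrist');cv2.imwrite('pics/w2.png',d['image']);np.save('w2.npy',d,allow_pickle=True)
print(px(d,[[478.7,-135.5,84]]))
u,v=px(d,[[478.7,-135.5,84]])[0].astype(int)
bar(d,u-40,u+40,v-70,min(v+70,400),68,100)
plan([478.7,-135.5,58.5],-13.4,1)
```

```text
2.2 [ 478.86817987 -135.5275136   130.43789102] -13.396437692422097 [-2.99714229e-01  3.77198672e-01  1.97262172e+00 -6.05436005e-06
  7.93287147e-01  1.50489837e+00]
[[315.24869329 220.83469253]]
bar 882 depthrect (478.8969421386719, -135.23854064941406) (11.326469421386719, 47.90424728393555) 76.76725769042969 zmean 82.94304052885413 | px ctr [ 480.30459298 -135.68272921   82.94304053] ang -13.036496161524838 len 48.68708643072858
2 [[1, [-0.007, 0.001, 0.365], [0, 0, np.float64(0.0002)]], [1, [-0.007, 0.001, 0.365], [0, 0, np.float64(0.0002)]]]
```

jog_arm([
  [1, [0, 0, 0.25], [0, 0, 0]],
  [1, [0, 0, 0.25], [0, 0, 0]],
  [1, [0, 0, 0.15], [0, 0, 0]],
  [1, [0, 0, 0.07], [0, 0, 0]],
  [-0.6, [0, 0, 0], [0, 0, 0]],
  [-0.6, [0, 0, 0], [0, 0, 0]],
  [-0.6, [0, 0, 0], [0, 0, 0]],
  [-0.6, [0, 0, 0], [0, 0, 0]],
  [-0.6, [0, 0, 0], [0, 0, 0]],
  [-0.6, [0, 0, 0], [0, 0, 0]],
])

```text
t: 3.25
ee_pos: [479.5, -134.7, 58.5]
orientation: [3.12, -0.365, 0.001]
ft_force: [-0.6, 0.1, 0.1]
width: 43.5
grasp_force: 0.0
```

jog_arm([
  [-0.68, [0, 0, 0], [0, 0, 0]],
  [-0.72, [0, 0, 0], [0, 0, 0]],
  [-0.76, [0, 0, 0], [0, 0, 0]],
  [-1, [0, 0, 0], [0, 0, 0]],
  [-1, [0, 0, 0], [0, 0, 0]],
  [-1, [0, 0, 0], [0, 0, 0]],
])

```text
t: 3.85
ee_pos: [479.4, -134.8, 58.2]
orientation: [3.12, -0.365, -0.0]
ft_force: [-0.6, -2.9, 0.3]
width: 11.6
grasp_force: 30.0
```

Run:
```python
from h import *
for k in range(2):
    o=get_obs();print(o['t'],o['ee_pos'].round(2),round(head(o),2),o['ft_force'].round(2),o['moment'].round(3),o['width'],o['grasp_force'])
    d=snap('wrist');
np.save('w3.npy',d,allow_pickle=True);cv2.imwrite('pics/w3.png',d['image'])
s=snap('side');v,u=np.mgrid[150:230,300:400];P=depth(s,np.c_[u.ravel(),v.ravel()])
```

```text
3.85 [ 479.35 -134.83   58.24] -13.33 [-0.65 -2.88  0.32] [-0.4    0.126  0.052] 11.569575298397806 29.99764859676361
3.9 [ 479.36 -134.81   58.26] -13.33 [-0.15 -2.38 -0.29] [-0.404  0.132  0.045] 11.762194265288096 29.997578859329224
```

View pics/w3.png

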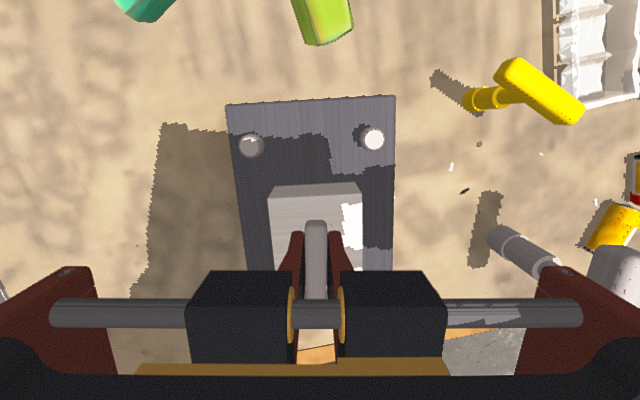

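The grip is sound: the bar sits between the pads at about (317,260), and the lateral force is small. First stroke, anticlockwise.

jog_arm([
  [-1, [0, 0, 0], [0, 0, -0.1]],
  [-1, [0, 0, -0.002], [0, 0, -0.14]],
  [-1, [0, 0, -0.002], [0, 0, -0.14]],
  [-1, [0, 0, -0.002], [0, 0, -0.14]],
  [-1, [0, 0, -0.002], [0, 0, -0.14]],
  [-1, [0, 0, -0.002], [0, 0, -0.14]],
])

```text
t: 4.6
ee_pos: [479.0, -134.3, 58.6]
orientation: [-3.078, -0.622, 0.001]
ft_force: [0.8, 0.2, -8.3]
width: 11.5
grasp_force: 30.1
```

Run:
```python
from h import *
for k in range(1):
    o=get_obs();print(o['t'],o['ee_pos'].round(2),round(head(o),2),o['ft_force'].round(2),o['moment'].round(3),o['width'],o['qpos'].round(2))
    d=snap('wrist');
np.save('w4.npy',d,allow_pickle=True);cv2.imwrite('pics/w4.png',d['image'])
```

```text
4.6 [ 478.95 -134.27   58.63] 22.86 [ 0.8   0.16 -8.3 ] [-0.13  -0.271 -0.278] 11.496864502395754 [-0.3   0.51  2.    0.    0.63  0.87]
```

View pics/w4.png

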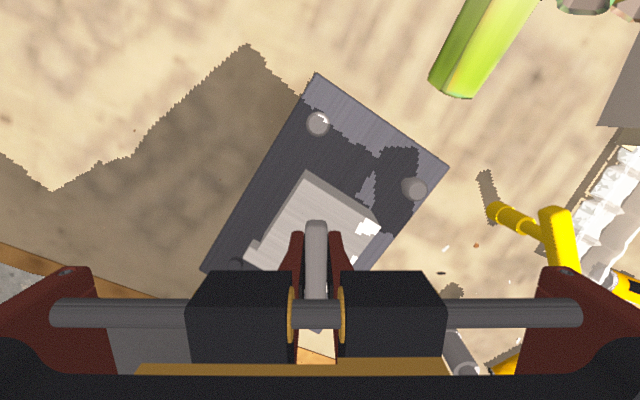

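Bar and fingers turned together 36° relative to the fixture, with an 8 N pull. Now the clockwise stroke.

jog_arm([
  [-1, [0, 0, -0.002], [0, 0, 0.16]],
  [-1, [0, 0, -0.002], [0, 0, 0.16]],
  [-1, [0, 0, -0.002], [0, 0, 0.16]],
  [-1, [0, 0, -0.002], [0, 0, 0.16]],
  [-1, [0, 0, -0.002], [0, 0, 0.16]],
  [-1, [0, 0, -0.002], [0, 0, 0.16]],
  [-1, [0, 0, -0.002], [0, 0, 0.16]],
  [-1, [0, 0, -0.002], [0, 0, 0.16]],
  [-1, [0, 0, -0.002], [0, 0, 0.16]],
  [-1, [0, 0, -0.002], [0, 0, 0.16]],
])

```text
t: 5.65
ee_pos: [478.8, -134.4, 60.4]
orientation: [2.85, -1.321, -0.002]
ft_force: [1.7, -1.9, -11.8]
width: 11.9
grasp_force: 30.0
```

```bash
cat >> h.py <<'E'
def rep():
    o=get_obs();print(o['t'],o['ee_pos'].round(2),'hd',round(head(o),2),o['ft_force'].round(2),o['moment'].round(3),round(o['width'],1),'q6',o['qpos'][5].round(2))
    d=snap('side');v,u=np.mgrid[170:230,300:400];P=depth(d,np.c_[u.ravel(),v.ravel()])
    m=(abs(P[:,0]-479)<110)&(abs(P[:,1]+135)<90)
    g=m&(P[:,2]>7)&(P[:,2]<17);print('plate z',np.median(P[g][:,2]),'rect',cv2.minAreaRect(P[g][:,:2].astype(np.float32)))
    return d
E
python3 - <<'E'
from h import *
rep()
d=np.load('side1.npy',allow_pickle=True).item();import h
h.snap=lambda n:d
rep()
E
```

```text
5.65 [ 478.79 -134.44   60.43] hd -49.72 [  1.67  -1.86 -11.79] [-0.279 -0.289  0.215] 11.9 q6 2.14
plate z 11.728158626455524 rect ((478.20733642578125, -133.74856567382812), (122.77888488769531, 181.14134216308594), 79.62139129638672)
5.7 [ 478.85 -134.48   60.51] hd -50.08 [ 0.66 -2.41 -9.85] [-0.287 -0.175 -0.042] 11.9 q6 2.15
plate z 11.81404549988423 rect ((478.05419921875, -133.60064697265625), (121.42469024658203, 180.92115783691406), 79.80522155761719)
```

jog_arm([
  [-1, [0, 0, -0.002], [0, 0, -0.16]],
  [-1, [0, 0, -0.002], [0, 0, -0.16]],
  [-1, [0, 0, -0.002], [0, 0, -0.16]],
  [-1, [0, 0, -0.002], [0, 0, -0.16]],
  [-1, [0, 0, -0.002], [0, 0, -0.16]],
  [-1, [0, 0, -0.002], [0, 0, -0.16]],
  [-1, [0, 0, -0.002], [0, 0, -0.16]],
  [-1, [0, 0, -0.002], [0, 0, -0.16]],
  [-1, [0, 0, -0.002], [0, 0, -0.16]],
  [-1, [0, 0, -0.002], [0, 0, -0.16]],
])

```text
t: 6.7
ee_pos: [478.8, -134.3, 62.5]
orientation: [-3.078, -0.625, 0.002]
ft_force: [1.3, -0.1, -12.5]
width: 11.7
grasp_force: 30.0
```

jog_arm([
  [-1, [0, 0, -0.002], [0, 0, 0.16]],
  [-1, [0, 0, -0.002], [0, 0, 0.16]],
  [-1, [0, 0, -0.002], [0, 0, 0.16]],
  [-1, [0, 0, -0.002], [0, 0, 0.16]],
  [-1, [0, 0, -0.002], [0, 0, 0.16]],
  [-1, [0, 0, -0.002], [0, 0, 0.16]],
  [-1, [0, 0, -0.002], [0, 0, 0.16]],
  [-1, [0, 0, -0.002], [0, 0, 0.16]],
  [-1, [0, 0, -0.002], [0, 0, 0.16]],
  [-1, [0, 0, -0.002], [0, 0, 0.16]],
])

```text
t: 7.7
ee_pos: [479.1, -134.5, 64.6]
orientation: [2.852, -1.317, -0.001]
ft_force: [1.1, -1.8, -11.1]
width: 11.6
grasp_force: 30.0
```

Run:
```python
from h import *
d=rep();c=d['image'][140:230,300:420];cv2.imwrite('pics/c2.png',cv2.resize(c,None,fx=6,fy=6,interpolation=cv2.INTER_CUBIC))
```

```text
7.7 [ 479.07 -134.5    64.59] hd -49.56 [  1.09  -1.84 -11.11] [-0.388 -0.364  0.19 ] 11.6 q6 2.14
plate z 11.824418218114715 rect ((477.6532897949219, -133.5697021484375), (124.89352416992188, 180.45062255859375), 79.8659896850586)
```

View pics/c2.png

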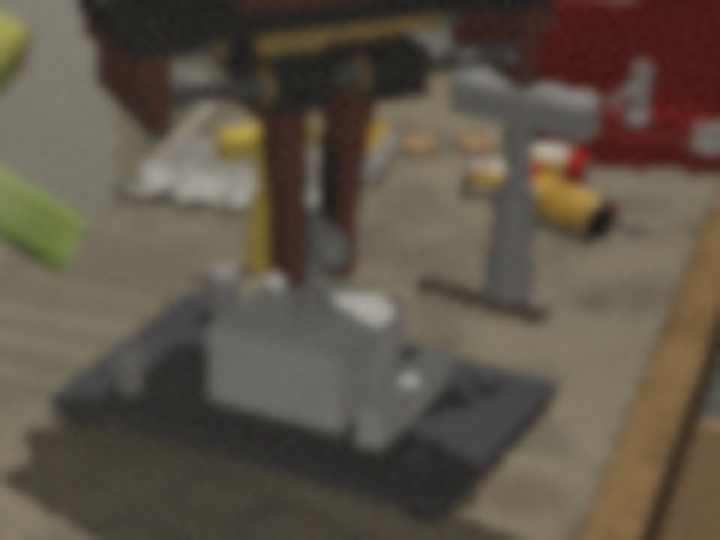

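The fixture is still flat and in place in the crop, and the fingers hold the bar. The pin has risen about 6 mm. I'll do three more strokes.

jog_arm([
  [-1, [0, 0, -0.002], [0, 0, -0.16]],
  [-1, [0, 0, -0.002], [0, 0, -0.16]],
  [-1, [0, 0, -0.002], [0, 0, -0.16]],
  [-1, [0, 0, -0.002], [0, 0, -0.16]],
  [-1, [0, 0, -0.002], [0, 0, -0.16]],
  [-1, [0, 0, -0.002], [0, 0, -0.16]],
  [-1, [0, 0, -0.002], [0, 0, -0.16]],
  [-1, [0, 0, -0.002], [0, 0, -0.16]],
  [-1, [0, 0, -0.002], [0, 0, -0.16]],
  [-1, [0, 0, -0.002], [0, 0, -0.16]],
])

```text
t: 8.75
ee_pos: [479.5, -134.5, 67.5]
orientation: [-3.078, -0.63, -0.0]
ft_force: [-0.5, 0.4, -1.6]
width: 11.5
grasp_force: 30.0
```

jog_arm([
  [-1, [0, 0, -0.002], [0, 0, 0.16]],
  [-1, [0, 0, -0.002], [0, 0, 0.16]],
  [-1, [0, 0, -0.002], [0, 0, 0.16]],
  [-1, [0, 0, -0.002], [0, 0, 0.16]],
  [-1, [0, 0, -0.002], [0, 0, 0.16]],
  [-1, [0, 0, -0.002], [0, 0, 0.16]],
  [-1, [0, 0, -0.002], [0, 0, 0.16]],
  [-1, [0, 0, -0.002], [0, 0, 0.16]],
  [-1, [0, 0, -0.002], [0, 0, 0.16]],
  [-1, [0, 0, -0.002], [0, 0, 0.16]],
])

```text
t: 9.75
ee_pos: [479.5, -134.5, 69.5]
orientation: [-2.853, 1.314, -0.0]
ft_force: [-0.3, -0.6, -1.6]
width: 11.7
grasp_force: 30.0
```

jog_arm([
  [-1, [0, 0, -0.002], [0, 0, -0.16]],
  [-1, [0, 0, -0.002], [0, 0, -0.16]],
  [-1, [0, 0, -0.002], [0, 0, -0.16]],
  [-1, [0, 0, -0.002], [0, 0, -0.16]],
  [-1, [0, 0, -0.002], [0, 0, -0.16]],
  [-1, [0, 0, -0.002], [0, 0, -0.16]],
  [-1, [0, 0, -0.002], [0, 0, -0.16]],
  [-1, [0, 0, -0.002], [0, 0, -0.16]],
  [-1, [0, 0, -0.002], [0, 0, -0.16]],
  [-1, [0, 0, -0.002], [0, 0, -0.16]],
])

```text
t: 10.75
ee_pos: [479.5, -134.5, 71.5]
orientation: [-3.078, -0.63, -0.0]
ft_force: [0.4, 0.4, -1.7]
width: 11.8
grasp_force: 30.0
```

Run:
```python
from h import *
rep()
```

```text
10.75 [ 479.53 -134.48   71.53] hd 23.13 [ 0.44  0.43 -1.72] [-0.067 -0.    -0.022] 11.8 q6 0.87
plate z 11.756689139263273 rect ((478.3695373535156, -133.81643676757812), (121.73262023925781, 182.0605010986328), 80.50079345703125)
```

Force is down to about the pin's weight, so it is loose. I'll draw it up gently.

jog_arm([
  [-1, [0, 0, -0.04], [0, 0, 0]],
  [-1, [0, 0, -0.06], [0, 0, 0]],
  [-1, [0, 0, -0.06], [0, 0, 0]],
  [-1, [0, 0, -0.06], [0, 0, 0]],
  [-1, [0, 0, -0.06], [0, 0, 0]],
])

```text
t: 11.3
ee_pos: [479.5, -134.7, 100.0]
orientation: [3.08, 0.617, 0.001]
ft_force: [-0.4, 1.1, -1.6]
width: 11.7
grasp_force: 30.0
```

jog_arm([
  [-1, [0, 0, -0.1], [0, 0, 0]],
  [-1, [0, 0, -0.15], [0, 0, 0]],
  [-1, [0, 0, -0.15], [0, 0, 0]],
  [-1, [0, 0, -0.15], [0, 0, 0]],
  [-1, [0, 0, -0.1], [0, 0, 0]],
  [-1, [0, 0, 0], [0, 0, 0]],
  [-1, [0, 0, 0], [0, 0, 0]],
])

```text
t: 12.0
ee_pos: [479.3, -134.6, 164.3]
orientation: [3.08, 0.617, 0.0]
ft_force: [0.6, 0.1, -1.8]
width: 11.8
grasp_force: 30.0
```

Run:
```python
from h import *
d=rep();c=d['image'][110:230,300:420];cv2.imwrite('pics/c3.png',cv2.resize(c,None,fx=5,fy=5,interpolation=cv2.INTER_CUBIC))
# tray from first side image
s=np.load('side1.npy',allow_pickle=True).item();v,u=np.mgrid[245:350:1,210:360:1];P=depth(s,np.c_[u.ravel(),v.ravel()])
m=(P[:,2]>14)&(P[:,2]<32)&(P[:,1]>100)&(P[:,0]>350);r=cv2.minAreaRect(P[m][:,:2].astype(np.float32));print('tray',r)
plan([r[0][0],r[0][1],150],23,-1,vmax=40)
```

```text
12.0 [ 479.31 -134.63  164.32] hd 22.66 [ 0.63  0.11 -1.8 ] [0.047 0.001 0.018] 11.8 q6 0.88
plate z 11.760003179274605 rect ((477.6378173828125, -133.46566772460938), (123.6539077758789, 180.89608764648438), 80.48641204833984)
tray ((482.5572204589844, 231.4986572265625), (152.93667602539062, 172.90660095214844), 86.25376892089844)
10 [[-1, [0.144, -0.336, 0.014], [0, 0, np.float64(-0.0008)]], [-1, [0.144, -0.336, 0.014], [0, 0, np.float64(-0.0008)]], [-1, [0.145, -0.336, 0.014], [0, 0, np.float64(-0.0008)]], [-1, [0.145, -0.336, 0.014], [0, 0, np.float64(-0.0008)]], [-1, [0.145, -0.336, 0.014], [0, 0, np.float64(-0.0008)]], [-1, [0.145, -0.336, 0.014], [0, 0, np.float64(-0.0008)]], [-1, [0.145, -0.336, 0.014], [0, 0, np.float64(-0.0008)]], [-1, [0.146, -0.336, 0.014], [0, 0, np.float64(-0.0008)]], [-1, [0.146, -0.336, 0.014], [0, 0, np.float64(-0.0008)]], [-1, [0.146, -0.336, 0.014], [0, 0, np.float64(-0.0008)]]]
```

View pics/c3.png

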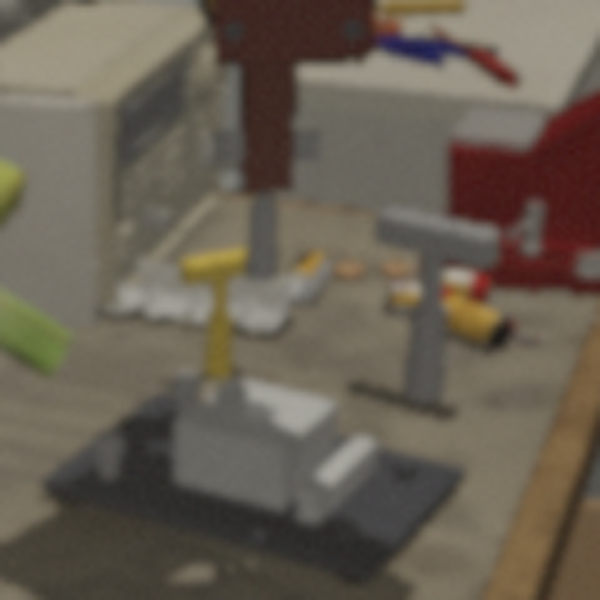

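The pin is clear of the bore and held upright, and the fixture hasn't moved. On to the tray centre at (482,231).

jog_arm([
  [-1, [0.07, -0.16, 0], [0, 0, 0]],
  [-1, [0.14, -0.33, 0], [0, 0, 0]],
  [-1, [0.16, -0.37, 0], [0, 0, 0]],
  [-1, [0.16, -0.37, 0], [0, 0, 0]],
  [-1, [0.16, -0.37, 0], [0, 0, 0]],
  [-1, [0.16, -0.37, 0], [0, 0, 0]],
  [-1, [0.16, -0.37, 0], [0, 0, 0]],
  [-1, [0.16, -0.37, 0], [0, 0, 0]],
  [-1, [0.16, -0.37, 0], [0, 0, 0]],
  [-1, [0.12, -0.28, 0], [0, 0, 0]],
])

```text
t: 13.05
ee_pos: [483.1, 233.4, 163.3]
orientation: [3.08, 0.619, -0.002]
ft_force: [1.2, -0.8, -0.7]
width: 12.0
grasp_force: 30.0
```

jog_arm([
  [-1, [0, 0, 0.1], [0, 0, 0]],
  [-1, [0, 0, 0.25], [0, 0, 0]],
  [-1, [0, 0, 0.25], [0, 0, 0]],
  [-1, [0, 0, 0.2], [0, 0, 0]],
  [-1, [0, 0, 0.15], [0, 0, 0]],
  [-1, [0, 0, 0.1], [0, 0, 0]],
  [-1, [0, 0, 0], [0, 0, 0]],
  [-1, [0, 0, 0], [0, 0, 0]],
])

```text
t: 13.85
ee_pos: [483.8, 230.9, 59.2]
orientation: [3.08, 0.617, -0.001]
ft_force: [0.3, -0.6, -1.5]
width: 11.6
grasp_force: 30.0
```

Run:
```python
from h import *
o=get_obs();print(o['t'],o['ee_pos'],head(o),o['ft_force'],o['orientation'])
d=snap('scene');cv2.imwrite('pics/s2.png',cv2.resize(d['image'][130:310,200:380],None,fx=3.2,fy=3.2,interpolation=cv2.INTER_CUBIC))
```

```text
13.85 [483.76270788 230.90608932  59.1828452 ] 22.645504862606767 [ 0.30229325 -0.56842463 -1.49554726] [ 3.08028454e+00  6.16773751e-01 -7.67900987e-04]
```

View pics/s2.png

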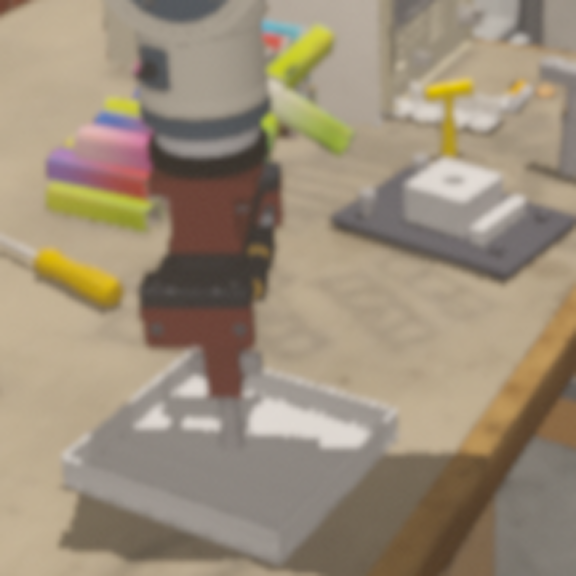

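The pin hangs over the middle of the tray with its foot near (232,440), about 10 mm above the floor. The bore is empty. I'll lower it until it touches, then open gently.

jog_arm([
  [-1, [0, 0, 0.04], [0, 0, 0]],
  [-1, [0, 0, 0.03], [0, 0, 0]],
  [-1, [0, 0, 0.015], [0, 0, 0]],
  [-1, [0, 0, 0.005], [0, 0, 0]],
  [-1, [0, 0, 0], [0, 0, 0]],
])

```text
t: 14.4
ee_pos: [483.7, 231.3, 50.3]
orientation: [-3.08, -0.617, 0.0]
ft_force: [-0.2, -0.8, -1.3]
width: 11.5
grasp_force: 30.0
```

jog_arm([
  [-1, [0, 0, 0.005], [0, 0, 0]],
  [-1, [0, 0, 0.005], [0, 0, 0]],
  [-1, [0, 0, 0.005], [0, 0, 0]],
  [-1, [0, 0, 0], [0, 0, 0]],
])

```text
t: 14.8
ee_pos: [483.9, 231.4, 49.2]
orientation: [-3.08, -0.617, -0.001]
ft_force: [-1.0, -0.9, 4.2]
width: 11.6
grasp_force: 30.0
```

Touched down. Opening and backing off.

jog_arm([
  [-0.68, [0, 0, 0], [0, 0, 0]],
  [-0.6, [0, 0, 0], [0, 0, 0]],
  [-0.4, [0, 0, 0], [0, 0, 0]],
  [-0.1, [0, 0, 0], [0, 0, 0]],
  [-0.1, [0, 0, 0], [0, 0, 0]],
  [-0.1, [0, 0, 0], [0, 0, 0]],
  [-0.1, [0, 0, -0.1], [0, 0, 0]],
  [-0.1, [0, 0, -0.2], [0, 0, 0]],
  [-0.1, [0, 0, -0.4], [0, 0, 0]],
  [-0.1, [0, 0, -0.4], [0, 0, 0]],
])

```text
t: 15.8
ee_pos: [483.2, 231.0, 160.1]
orientation: [3.08, 0.617, -0.002]
ft_force: [0.1, -0.5, 0.7]
width: 39.7
grasp_force: 0.0
```

jog_arm([
  [-0.1, [0, 0, -0.3], [0, 0, 0]],
  [-0.1, [0, 0, 0], [0, 0, 0]],
  [-0.1, [0, 0, 0], [0, 0, 0]],
  [-0.1, [0, 0, 0], [0, 0, 0]],
])

```text
t: 16.2
ee_pos: [483.0, 230.9, 188.0]
orientation: [3.08, 0.617, -0.003]
ft_force: [0.5, -1.1, -0.1]
width: 40.0
grasp_force: 0.0
```

Run:
```python
from h import *
rep()
d=snap('side');cv2.imwrite('pics/f.png',d['image'])
```

```text
16.2 [482.95 230.91 187.95] hd 22.66 [ 0.54 -1.06 -0.15] [-0.005  0.006  0.021] 40.0 q6 1.6
plate z 11.785453183521724 rect ((477.650146484375, -133.68736267089844), (122.36478424072266, 181.22454833984375), 79.47789764404297)
```

View pics/f.png

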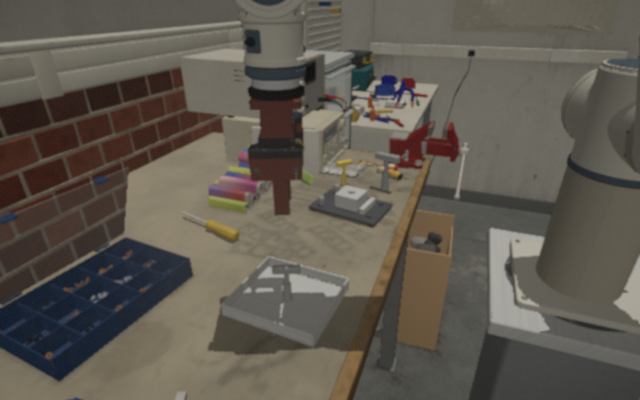

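The pin stands in the tray (bar at about (287,268), foot near (287,298)). The gripper is clear and the fixture hasn't moved, so I'm handing the job in.

```bash
python3 -c "
from workcell import close_job
print(close_job())"
```

```text
the job is handed in; nothing more can be done
None
```

The pin was worked free with alternating twists of about 36° either side and now stands in the tray; the fixture stayed on the bench where it was, and the job was handed in after about 16 s of the 51 s allowed.

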